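# Shift the bench drive unit into the ring gear

### The job

Change gear on the kitchen drive unit: with the fingertips, push the ball-topped gear lever from where it stands, through the H-shaped gate, and fully home into the slot whose end carries the ring-shaped badge. Only push it, gently: do not pinch the lever or force it against the gate. Leave the beaker, the jar and the coupling standing where they are, and finish with the hand clear of everything.

Things in the scene. Friction and masses are not known exactly. Their poses are not given: they have to be found in the camera images.
- unit: Grey bench drive unit, 260 (x) x 210 (y) mm, fixed to the bench but set anywhere and turned; flat top at 106 mm with a bright metal gate plate. Origin at the centre of its underside, z up. Its round output hub sticks out 45 mm on its +x side. The lever pivots 20 mm above the bench on the unit's z axis.
- gate (a point): Centre of the H-gate, on the gate plate's upper face, 106 mm above the bench, axes as the unit's. Two slots run along x (one column on the +y side, one on the -y side), joined by the cross channel along y at x = 0: four slot ends. The tongues between the columns have rounded ends; the lever can change column only in the cross channel. The lever starts somewhere along the -y column.
- knob (a point): Centre of the black ball knob, 36 mm diameter, on the gear lever (12 mm steel rod), 175 mm from the pivot: 195 mm above the bench when upright, about 184 mm when home. Home in a slot it is about +-51 mm in x and +-36 mm in y from the gate's centre (unit axes). It can stray about +-8 mm in x in the cross channel and +-4 mm in y in a column.
- lever (a joint): Lean of the lever along the unit's x, rad: 0 in the cross channel, about +0.30 home at a +x slot end, -0.30 home at a -x slot end (0.175 m x sin = knob offset). The lever stays where it is left; friction holds it with about 1 N at the knob, no spring.
- rock (a joint): Lean of the lever along the unit's y, rad: about +0.21 in the +y column, -0.21 in the -y column, in between only in the cross channel. Friction holds it with about 1 N at the knob, no spring.
- badge_ring: The ring badge that marks the wanted slot: black flat ring, 34 mm outside, 20 mm hole, 3 mm thick, lying on the gate plate just beyond its slot's end, 82 mm in x and 38 mm in y from the gate's centre (unit axes). Origin at the centre of its underside. It is at one of the two ends of the +y column.
- badge_bar: Black bar badge, 34 x 9 x 3 mm, marks the +x end of the -y column in the same way (the -x, -y end has no badge). Origin at the centre of its underside.
- badge_cross: Black cross (plus sign) badge, 34 mm across, arms 9 mm wide, 3 mm thick, marks the other end of the +y column in the same way. Origin at the centre of its underside.
- beaker: Loose open steel beaker, 72 mm diameter, 100 mm high, on the bench on the unit's +y side; leave alone. Origin at the centre of its underside.
- jar: Loose glass jar with steel cap, 64 mm diameter, 110 mm high, on the bench on the unit's -y side; leave alone. Origin at the centre of its underside.
- coupling: Loose dark steel coupling (spool shape), 60 mm diameter, 66 mm high, on the bench on the unit's -y side; leave alone. Origin at the centre of its underside.

How it is judged:
By the outcome, as a careful person would: the job done as asked, in the order asked, and still so for the second after the job is handed in, with the robot touching nothing.
It also fails if it takes over 48 s, if anything falls off the work surface, if the arm or the gripper's body presses on something with over 40 N, if the wrist force passes 120 N, or if a joint passes its speed limit or range.

### The arm

A 6-joint arm with a two-finger parallel gripper is mounted at the origin on the work surface. World frame = base frame: x ahead of the robot, y to its left, z up, the work surface at z = 0. Lengths are in mm, angles in rad, forces in N, time in s.
With the tool pointing down it reaches from about 300 to 775 mm from the base axis. Payload 14.6 kg.
Tool frame: the origin (TCP) lies midway between the tips of the shut fingers; the grasp point (between the pads) lies 19 mm behind it (pinch_z is the distance from the TCP to the grasp point, in mm); z points along the fingers, y is the direction in which the jaws open and shut (so a half turn about z gives the same grasp; the last joint's range is limited). The gripper opens to 94 mm and grips with 3 to 60 N. Pads are 16 mm wide; open, the fingers measure 119 mm over their backs; the gripper's body (75 mm by 177 mm) begins 78 mm behind the grasp point.
Start: joints at [1.275, 0.3, 1.521, -0, 1.321, -0.067], TCP at [124.743, 535.657, 205.446] pointing down, gripper open.
Joint ranges: [-3.03, 3.03], [-0.79, 2.21], [0.23, 2.52], [-1.04, 4.18], [0, 3.07], [-2.55, 2.55]. Speed limits (rad/s): [2.22, 2.22, 2.57, 3.14, 3.14, 3.14].

### API

Orientations are given as [roll, pitch, yaw] about the fixed x, y, z axes, in that order (R = Rz(yaw) Ry(pitch) Rx(roll)).
In Python, from cell import read_state, camera, sign_off, pinch_z gives the robot as it stands. The module is installed in compiled form; this text tells all that it offers.
- The arm moves only by the tool servo_tool, never from a script. Its argument "series" is a list of rows, each a list of 6 numbers: the shift along the tool's x, y, z in cm, then the turn, a rotation vector about the tool's x, y, z in rad. In form: [[tx, ty, tz, rx, ry, rz], ...]. A call has exactly 10 rows; each row is the pose to reach, as a shift and turn from the pose commanded when the call began, along the tool's axes at that moment; what a row does not reach only later rows make up. A row lasts 1/12 s, in which the tool goes at most 41.7 mm and 7.16 degrees, less where a joint would pass 70% of its speed; a pose out of reach is approached as far as the arm can. A call with a gripper value outside its range is refused whole. "gripper" is the finger opening in cm, from 0 to 9.4, set as the call begins (left out, the last holds). The fingers move at their own pace and stop on an object; "grip_force" is the grip in N (left out, the last holds). Time passes only in rows, so rows that repeat a pose let the fingers close, or fill a call up. It gives the time, the measured TCP pose, the force and the opening at its end, in the units of the state.
- read_state(): the state, without advancing time (a new reading comes with each control period).
- camera(name): name is "side" or "top" or "wrist"; returns a dict with "pixels" (400x640x3 uint8, red, green, blue), "fx", "fy", "cx", "cy" (pixels), "k1" (the pictures are not rectified: a ray, as slopes to the right and down, at radius r is drawn at 1 + k1 r^2 times it, then the intrinsics apply), "pose" (4x4, takes a point from camera to world coordinates); the wrist camera has in their place "mount" (4x4, takes a point from camera to tool coordinates, whose origin is the TCP and whose axes are the flange's). Camera axes: x right, y down, z forward; pixel columns grow to the right and rows downward; lengths in mm; the calibration is good to about 2 mm. A picture is of the moment at which its call begins: read the wrist's pose just before it. There is no depth.
- sign_off(): hands the job in, once; it reports no verdict.
The state is a dict: "clock": time; "joints": joint angles; "qd": joint speeds; "effort": joint torques, N m; "eef_pos": TCP position; "eef_rot": TCP orientation; "wrist_force": force on the tool from outside, world axes, zero at the start; "moment": the same for the moment, N m; "finger_gap": finger opening in mm.
Only numpy, scipy, OpenCV 4.12 (cv2) and the standard library are available. Lean on these libraries where they do the work, as an engineer would, in place of code of your own. Each camera call takes 0.05 s, during which the arm holds its last target.

## Working session

There is one attempt and no reset: what is moved stays moved. The work goes in short steps, Python scripts to look and compute and a tool call to move; the robot and the scene stay as the last step left them, time stands still between calls to the robot, and variables do not carry over. Pictures are saved under pics/ and viewed, and the job is handed in when it is done.

Besides the shell and the picture viewer there is one more tool, called after ">>>" as a command line: name --pt "numbers of a row" for each row, then --argument value for the rest. servo_tool: Moves the arm, as the interface text tells. Its arguments: {"type":"object","properties":{"series":{"type":"array"},"gripper":{"type":"number"},"grip_force":{"type":"number"}},"required":["series"]}

```bash
mkdir -p pics; ls; python3 - <<'E'
from cell import *
import cv2,json
s=read_state();print(s);print(pinch_z)
for n in ["side","top","wrist"]:
    c=camera(n);cv2.imwrite(f"pics/{n}0.png",c["pixels"][:,:,::-1])
    print(n,{k:(v if not hasattr(v,'tolist') else v.tolist()) for k,v in c.items() if k!="pixels"})
E
```

```text
pics
{'clock': 0.0, 'joints': array([ 1.27539944e+00,  3.00487285e-01,  1.52156580e+00, -2.29596461e-05,
        1.32073685e+00, -6.65752916e-02]), 'qd': array([-1.80058916e-03,  8.93301822e-04,  5.33273446e-04,  1.51062749e-03,
        2.99525983e-04,  5.31003531e-05]), 'effort': array([ 1.93294109e-03, -5.31817031e+01, -3.52729869e+01,  7.09522306e-02,
        2.45203811e-02, -1.67650287e-04]), 'eef_pos': array([124.67398588, 535.40860544, 204.88393129]), 'eef_rot': array([-3.14039655e+00, -5.74605487e-05,  2.91277672e+00]), 'wrist_force': array([ 0.40710169, -0.45000346, -0.2954976 ]), 'moment': array([ 0.00902193, -0.03306947,  0.03485621]), 'finger_gap': 94.02590906770236}
18.8
side {'fx': 465.89716547486444, 'fy': 465.89716547486444, 'cx': 320.15796275189433, 'cy': 194.57085547299414, 'k1': -0.11517753988438545, 'pose': [[-0.7189886928700755, -0.4767815358074424, 0.5057021125505381, 148.3880253348096], [-0.6948761806536806, 0.47822741686619674, -0.5370713465803574, 512.8182547814256], [0.014225086471931445, -0.737548577973398, -0.6751442379553312, 738.3390696632276], [0.0, 0.0,
[... 169 characters left out ...]
040954, -0.9975801633025533, 0.06946982786495087, 526.8848118019537], [-0.9999533804634279, 0.0034212486769865233, 0.009029504817710018, 27.339022473512273], [-0.009245328447265841, -0.06944143462473347, -0.9975431875659123, 1103.8514049857513], [0.0, 0.0, 0.0, 1.0]]}
wrist {'fx': 306.0773641302684, 'fy': 306.0773641302684, 'cx': 313.2617315699766, 'cy': 201.041070502306, 'k1': 0.002277729336593087, 'mount': [[0.00011951771581275099, -0.9580851246095491, -0.28648364650956804, 84.81679382735311], [0.9999998578437117, -3.43608786510659e-05, 0.0005321013865326218, 0.07540882766299273], [-0.0005196422530342451, -0.2864836693796587, 0.9580849843049908, -178.95320300967236], [0.0, 0.0, 0.0, 1.0]]}
```

View pics/side0.png

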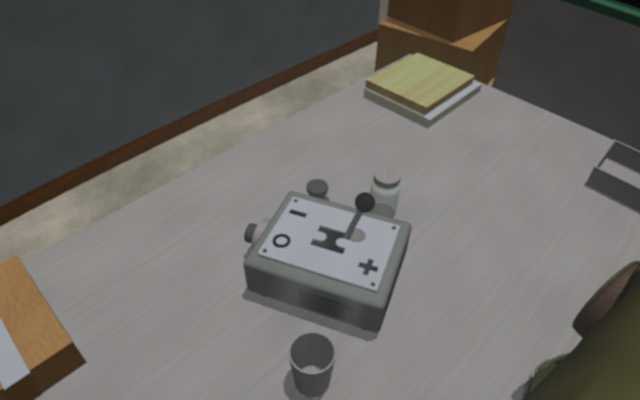

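View pics/top0.png

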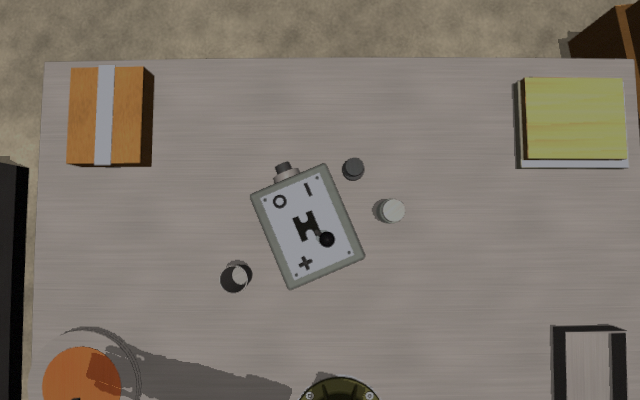

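View pics/wrist0.png

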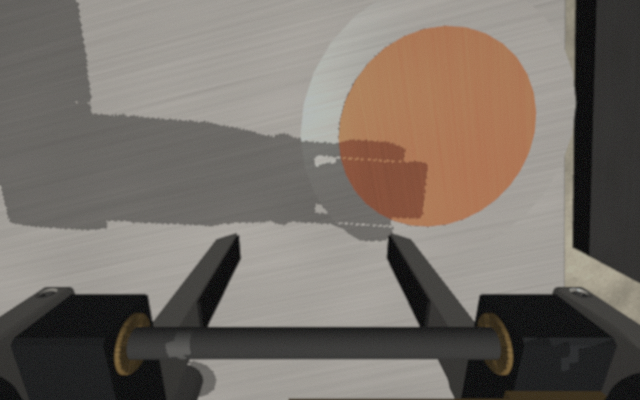

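The side view shows the ring at about (282,240), bar (297,213), cross (368,266) and knob (365,203). In the top view they are at ring (280,201), bar (308,189), cross (306,263) and knob (327,239). I'll take enlarged crops to read the positions more closely.

```bash
python3 - <<'E'
import cv2
t=cv2.imread("pics/top0.png");s=cv2.imread("pics/side0.png")
cv2.imwrite("pics/t1.png",cv2.resize(t[150:300,215:415],None,fx=4,fy=4,interpolation=cv2.INTER_CUBIC))
cv2.imwrite("pics/s1.png",cv2.resize(s[165:335,235:425],None,fx=3.5,fy=3.5,interpolation=cv2.INTER_CUBIC))
E
```

```text
(no output)
```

View pics/t1.png

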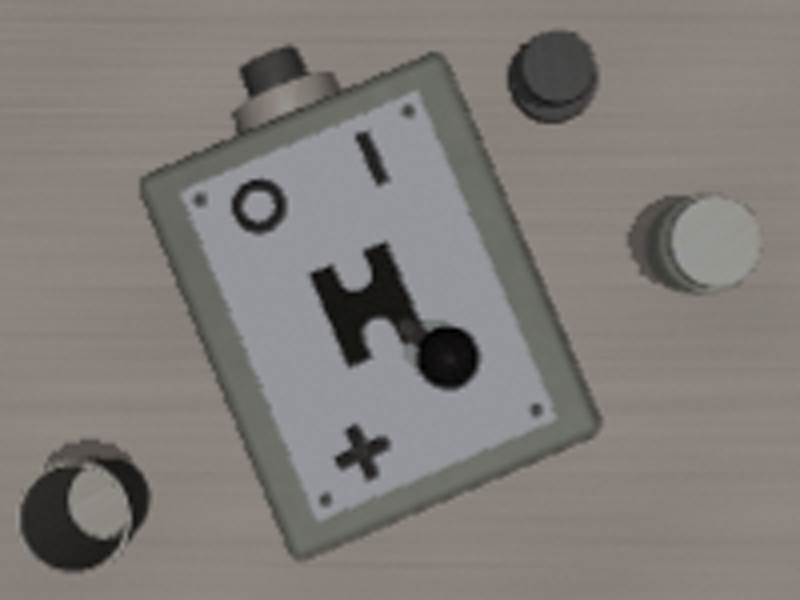

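View pics/s1.png

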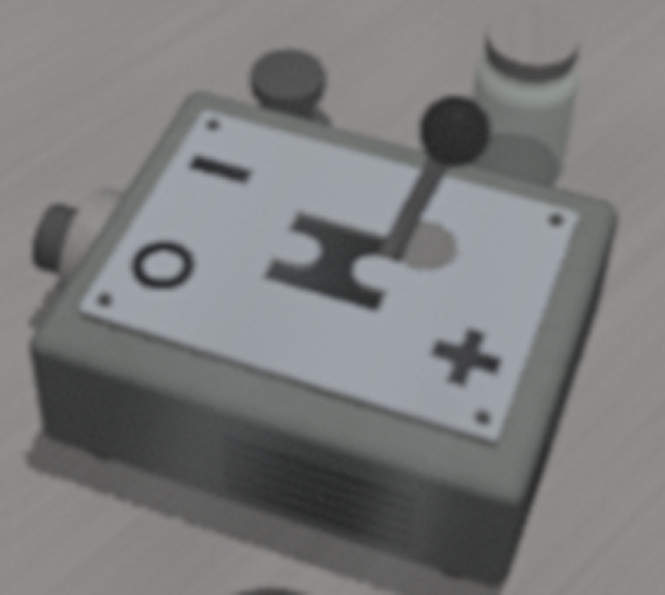

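```bash
cat > h.py <<'E'
import numpy as np, json, os
from scipy.optimize import least_squares
SIDE=dict(f=465.897,cx=320.158,cy=194.571,k1=-0.115178,P=np.array([[-0.7189886928700755, -0.4767815358074424, 0.5057021125505381, 148.3880253348096], [-0.6948761806536806, 0.47822741686619674, -0.5370713465803574, 512.8182547814256], [0.014225086471931445, -0.737548577973398, -0.6751442379553312, 738.3390696632276]]))
TOP=dict(f=404.929,cx=324.2136,cy=197.375,k1=-0.0392969,P=np.array([[-0.0027858215422040954, -0.9975801633025533, 0.06946982786495087, 526.8848118019537], [-0.9999533804634279, 0.0034212486769865233, 0.009029504817710018, 27.339022473512273], [-0.009245328447265841, -0.06944143462473347, -0.9975431875659123, 1103.8514049857513]]))
def ray(C,u,v):
    d=np.array([(u-C['cx'])/C['f'],(v-C['cy'])/C['f']]); m=d.copy()
    for _ in range(20): m=d/(1+C['k1']*(m@m))
    r=C['P'][:,:3]@np.array([m[0],m[1],1]); return C['P'][:,3],r
def atz(C,u,v,z):
    o,r=ray(C,u,v); return o+r*(z-o[2])/r[2]
def tri(uv1,uv2):
    o1,r1=ray(SIDE,*uv1);o2,r2=ray(TOP,*uv2)
    A=np.stack([r1,-r2],1);t=np.linalg.lstsq(A,o2-o1,rcond=None)[0]
    a=o1+r1*t[0];b=o2+r2*t[1];return (a+b)/2,np.linalg.norm(a-b)
def ct(u,v,s=4,x=215,y=150): return ((u+.5)/s-.5+x,(v+.5)/s-.5+y)
def cs(u,v): return ct(u,v,3.5,235,165)
E
python3 - <<'E'
from h import *
T=dict(ring=(259,206),cross=(362,452),bar=(373,158)); S=dict(ring=(162,265),cross=(466,357),bar=(220,169))
R=1 # ring at +x
L=dict(ring=(82,38),cross=(-82,38),bar=(82,-38))
for nm,D,C,c in (("top",T,TOP,ct),("side",S,SIDE,cs)):
    W={k:atz(C,*c(*v),109) for k,v in D.items()}
    f=lambda p:np.concatenate([np.array([p[0]+np.cos(p[2])*L[k][0]-np.sin(p[2])*L[k][1]-W[k][0],p[1]+np.sin(p[2])*L[k][0]+np.cos(p[2])*L[k][1]-W[k][1]]) for k in W])
    r=least_squares(f,[500,50,.3]);print(nm,r.x,r.fun.round(1))
for k in T: print(k,tri(cs(*S[k]),ct(*T[k])))
k,e=tri(cs(455,130),ct(448,357));print('knob',k,e)
for p in ([r.x],):
    x=p[0];d=k[:2]-x[:2];c,s=np.cos(x[2]),np.sin(x[2]);print(c*d[0]+s*d[1],-s*d[0]+c*d[1])
for n,(u,v,z) in dict(beaker=(85,515,100),jar=(715,242,110),coup=(558,68,66)).items(): print(n,atz(TOP,*ct(u,v),z))
E
```

```text
top [5.26629288e+02 8.00222367e+01 3.97731064e-01] [ 0.2 -0.1 -0.5 -0.1  0.2  0.1]
side [5.24196384e+02 8.33649243e+01 4.00720363e-01] [ 0.  -0.  -0.2 -0.   0.2  0. ]
ring (array([587.74297874, 147.61806118, 104.5076274 ]), np.float64(0.5129507570075229))
cross (array([436.23869693,  83.49847761, 104.59954466]), np.float64(0.3465892345987765))
bar (array([617.37418916,  77.05279033, 104.50757191]), np.float64(0.6802819583373638))
knob [496.54988723  30.27862918 183.40446815] 0.6515616460990942
-46.16434174206364 -38.09641768931553
beaker [397.44228458 254.6923835  100.        ]
jar [ 564.1502951  -133.31148971  110.        ]
coup [678.49690322 -40.7338721   66.        ]
```

The ring marks the +x, +y slot. The unit sits at about (525.5, 81.7) with yaw of about 0.40. The knob is at the -x end of the -y column, and its triangulated height of 183 mm matches home. I'll close the fingers, turn the tool so its x is along the unit's -x and its y along the unit's +y, and travel to behind the knob.

>>> servo_tool --pt "-2.2 -2.15 0 0 0 -0.063" --pt "-4.4 -4.3 0 0 0 -0.126" --pt "-6.6 -6.45 0 0 0 -0.189" --pt "-8.8 -8.6 0 0 0 -0.252" --pt "-11 -10.75 0 0 0 -0.315" --pt "-13.2 -12.9 0 0 0 -0.378" --pt "-15.4 -15.05 0 0 0 -0.441" --pt "-17.6 -17.2 0 0 0 -0.504" --pt "-19.8 -19.35 0 0 0 -0.567" --pt "-22 -21.5 0 0 0 -0.63" --gripper 0 --grip_force 10

```text
clock: 0.98
eef_pos: [290.7, 275.0, 205.4]
eef_rot: [-3.142, 0.0, -2.737]
wrist_force: [0.1, 1.0, 0.1]
finger_gap: 30.6
```

>>> servo_tool --pt "-0.5 -3.1 0 0 0 0" --pt "-1.0 -6.2 0 0 0 0" --pt "-1.5 -9.3 0 0 0 0" --pt "-2.0 -12.4 0 0 0 0" --pt "-2.5 -15.5 0 0 0 0" --pt "-3.0 -18.6 0 0 0 0" --pt "-3.5 -21.7 0 0 0 0" --pt "-4.0 -24.8 0 0 0 0" --pt "-4.5 -27.9 0 0 0 0" --pt "-4.8 -30.5 0 0 0 0"

```text
clock: 1.82
eef_pos: [454.3, 12.5, 205.3]
eef_rot: [-3.142, -0.0, -2.741]
wrist_force: [0.5, 0.0, 0.5]
finger_gap: 0.8
```

```bash
cat >> h.py <<'E'
G=np.array([525.5,81.7]);Y=0.399
def unit(p):
    d=np.array(p[:2])-G;c,s=np.cos(Y),np.sin(Y);return np.array([c*d[0]+s*d[1],-s*d[0]+c*d[1]])
E
python3 - <<'E'
from cell import *
from h import *
import cv2
s=read_state();print(s['clock'],s['eef_pos'],s['eef_rot'],s['wrist_force'],s['finger_gap'],unit(s['eef_pos']))
a=camera("side")["pixels"][:,:,::-1][165:335,235:425];b=camera("wrist")["pixels"][:,:,::-1]
cv2.imwrite("pics/s2.png",cv2.resize(a,None,fx=3.5,fy=3.5,interpolation=cv2.INTER_CUBIC));cv2.imwrite("pics/w2.png",b)
E
```

```text
1.8167 [454.28842541  12.46352615 205.29731646] [-3.14155016e+00 -1.45514623e-04 -2.74101874e+00] [0.53351595 0.03167928 0.49042406] 0.758116463556771 [-92.51607036 -36.13245622]
```

View pics/s2.png

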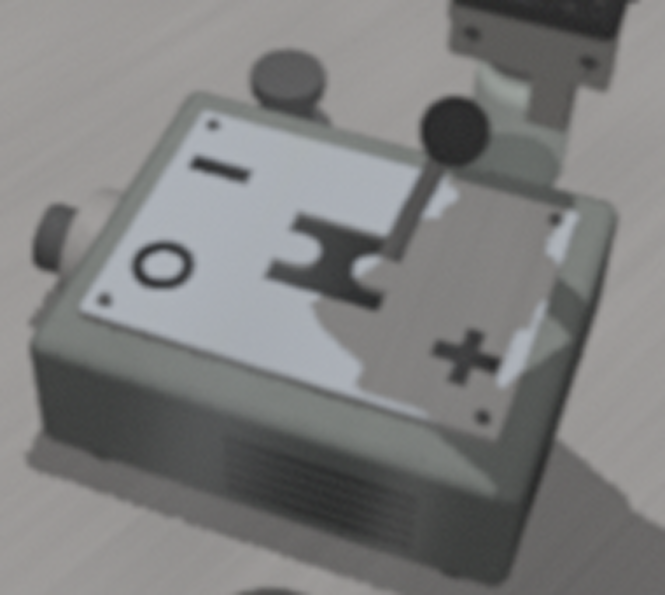

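View pics/w2.png

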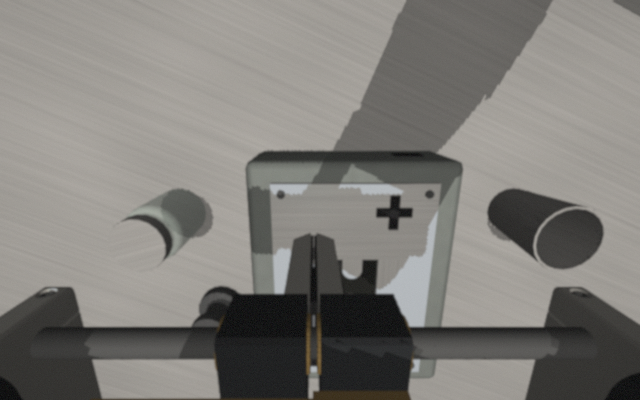

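```bash
python3 - <<'E'
from h import *
from cell import *
from scipy.spatial.transform import Rotation as R
s=read_state()
M=np.array([[0.00011951771581275099, -0.9580851246095491, -0.28648364650956804, 84.81679382735311], [0.9999998578437117, -3.43608786510659e-05, 0.0005321013865326218, 0.07540882766299273], [-0.0005196422530342451, -0.2864836693796587, 0.9580849843049908, -178.95320300967236],[0,0,0,1]])
T=np.eye(4);T[:3,:3]=R.from_euler('xyz',s['eef_rot']).as_matrix();T[:3,3]=s['eef_pos']
W=dict(f=306.077,cx=313.262,cy=201.041,k1=.0023,P=(T@M)[:3])
for n,u,v,z in (('cross',394,212,109),('screw-',281,195,107),('screw+',430,195,107)):
    p=atz(W,u,v,z);print(n,p,unit(p))
for n,u,v in (('screw-',537,410),('screw+',325,499)):
    print(n,unit(atz(TOP,*ct(u,v),106)))
E
```

```text
cross [432.27153281  85.73563378 109.        ] [-84.33753462  39.93762246]
screw- [458.77729153 -18.98585968 107.        ] [-100.59779966  -66.85540268]
screw+ [404.55462346 109.95996635 107.        ] [-100.46619678   73.02707107]
screw- [-99.60167904 -72.31369223]
screw+ [-98.76649926  68.17075945]
```

>>> servo_tool --pt "0 0 1.0 0 0 0" --pt "0 0 2.0 0 0 0" --pt "0 0 3.0 0 0 0" --pt "-0.6 0 3.0 0 0 0" --pt "-1.1 0 3.0 0 0 0" --pt "-1.5 0 3.0 0 0 0" --pt "-1.9 0 3.0 0 0 0" --pt "-2.3 0 3.0 0 0 0" --pt "-2.7 0 3.0 0 0 0" --pt "-3.1 0 3.0 0 0 0"

```text
clock: 2.75
eef_pos: [482.5, 26.6, 175.6]
eef_rot: [-3.141, 0.0, -2.74]
wrist_force: [-0.8, -0.6, 0.7]
finger_gap: 0.4
```

>>> servo_tool --pt "-0.4 0 0 0 0 0" --pt "-0.8 0 0 0 0 0" --pt "-1.2 0 0 0 0 0" --pt "-1.6 0 0 0 0 0" --pt "-2.0 0 0 0 0 0" --pt "-2.3 0 0 0 0 0" --pt "-2.6 0 0 0 0 0" --pt "-2.8 0 0 0 0 0" --pt "-3.0 0 0 0 0 0" --pt "-3.0 0 0 0 0 0"

```text
clock: 3.58
eef_pos: [509.9, 38.3, 175.4]
eef_rot: [3.142, 0.0, -2.74]
wrist_force: [-1.5, -0.0, 0.3]
finger_gap: 0.4
```

```bash
cat > look.py <<'E'
import sys,cv2
from cell import *
from h import *
n=sys.argv[1]
s=read_state();print(s['clock'],s['eef_pos'],s['wrist_force'],unit(s['eef_pos']))
a=camera("side")["pixels"][:,:,::-1][165:335,235:425]
cv2.imwrite(f"pics/s{n}.png",cv2.resize(a,None,fx=3.5,fy=3.5,interpolation=cv2.INTER_CUBIC))
E
python3 look.py 3
```

```text
3.5833 [509.92828774  38.26754612 175.38545937] [-1.45516561 -0.04929089  0.29647479] [-31.22193531 -33.97126768]
```

View pics/s3.png

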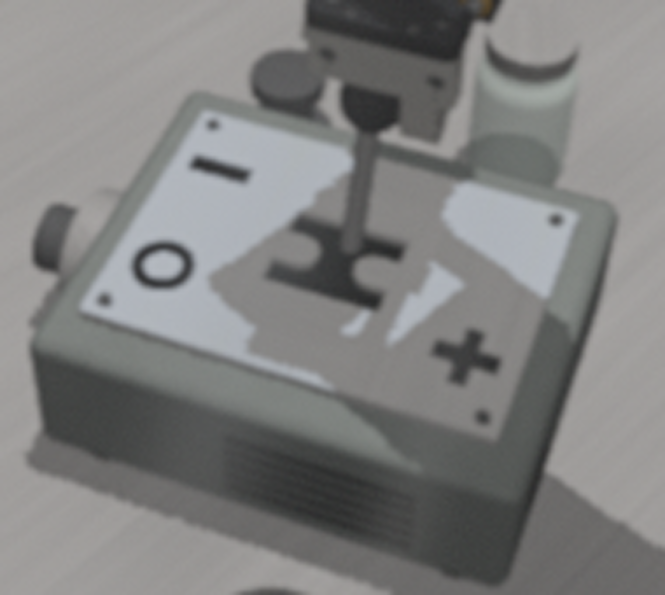

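The knob is now about 5 mm short of the cross channel's centre by finger position, with contact at only 1.5 N. I'll go 4 mm further, back off, and move around to the knob's -y side.

>>> servo_tool --pt "-0.2 0 0 0 0 0" --pt "-0.4 0 0 0 0 0" --pt "-0.4 0 0 0 0 0" --pt "0.4 0 0 0 0 0" --pt "1.6 0 0 0 0 0" --pt "2.0 -1.5 0 0 0 0" --pt "2.0 -4.0 0 0 0 0" --pt "2.0 -5.5 0 0 0 0" --pt "1.0 -5.5 0 0 0 0" --pt "-1.0 -5.5 0 0 0 0"

```text
clock: 4.47
eef_pos: [539.9, -9.4, 175.7]
eef_rot: [3.142, -0.0, -2.743]
wrist_force: [0.1, 1.0, -0.3]
finger_gap: 0.6
```

```bash
python3 look.py 4
```

```text
4.4667 [539.91485992  -9.37509897 175.67461218] [ 0.08838238  1.00840425 -0.29244741] [-22.09983865 -89.52127663]
```

View pics/s4.png

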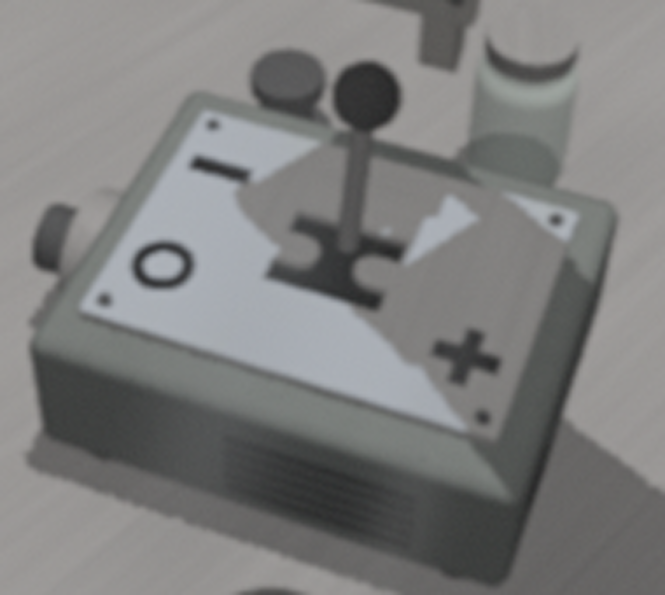

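```bash
python3 - <<'E'
from h import *
for z in (188,191): print(unit(atz(SIDE,*cs(367,96),z)), unit(atz(SIDE,*cs(455,130),z-6)))
print(unit(atz(SIDE,*cs(350,250),106)))
E
```

```text
[  0.52091781 -38.66645716] [-46.63029615 -37.69113283]
[ -0.46314394 -35.49153852] [-47.34948703 -34.55571436]
[-4.33910238 -8.56579002]
```

>>> servo_tool --pt "-1.1 0 0 0 0 0" --pt "-2.2 0.3 0 0 0 0" --pt "-2.2 1.2 0 0 0 0" --pt "-2.2 1.8 0 0 0 0" --pt "-2.2 2.3 0 0 0 0" --pt "-2.2 2.8 0 0 0 0" --pt "-2.2 3.3 0 0 0 0" --pt "-2.2 3.8 0 0 0 0" --pt "-2.2 4.3 0 0 0 0" --pt "-2.2 4.8 0 0 0 0"

```text
clock: 5.35
eef_pos: [541.6, 44.6, 175.5]
eef_rot: [-3.142, 0.0, -2.741]
wrist_force: [0.3, 0.1, 1.3]
finger_gap: 0.6
```

>>> servo_tool --pt "0 0.5 0 0 0 0" --pt "0 1.0 0 0 0 0" --pt "0 1.5 0 0 0 0" --pt "0 2.0 0 0 0 0" --pt "0 2.5 0 0 0 0" --pt "0 3.0 0 0 0 0" --pt "0 3.5 0 0 0 0" --pt "0 3.9 0 0 0 0" --pt "0 4.2 0 0 0 0" --pt "0 4.2 0 0 0 0"

```text
clock: 6.18
eef_pos: [525.2, 83.4, 175.4]
eef_rot: [3.141, -0.0, -2.74]
wrist_force: [0.3, 0.2, -0.4]
finger_gap: 0.3
```

```bash
python3 look.py 5
```

```text
6.1833 [525.23482292  83.40883105 175.40516929] [ 0.30271736  0.19982824 -0.35774544] [0.41952848 1.67762281]
```

View pics/s5.png

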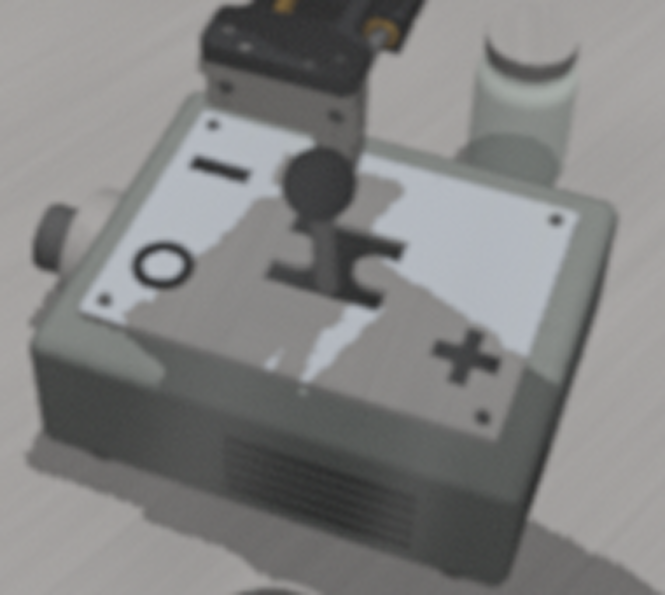

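```bash
python3 - <<'E'
from h import *
for z in (188,191): print(unit(atz(SIDE,*cs(319,185),z)))
E
```

```text
[ 0.72600692 29.31025027]
[-0.25917281 32.11461531]
```

>>> servo_tool --pt "0 0.1 0 0 0 0" --pt "0 0.1 0 0 0 0" --pt "0 0.2 0 0 0 0" --pt "0 0.2 0 0 0 0" --pt "0 0.3 0 0 0 0" --pt "0 0.3 0 0 0 0" --pt "0 0.35 0 0 0 0" --pt "0 0.35 0 0 0 0" --pt "0 0.35 0 0 0 0" --pt "0 0.35 0 0 0 0"

```text
clock: 7.07
eef_pos: [524.1, 86.1, 175.4]
eef_rot: [3.142, -0.0, -2.74]
wrist_force: [-0.3, -1.0, -0.2]
finger_gap: 0.4
```

```bash
python3 look.py 6
```

```text
7.0667 [524.11800338  86.09047839 175.44577505] [-0.26264613 -1.00277253 -0.24026138] [0.43224734 4.58250777]
```

View pics/s6.png

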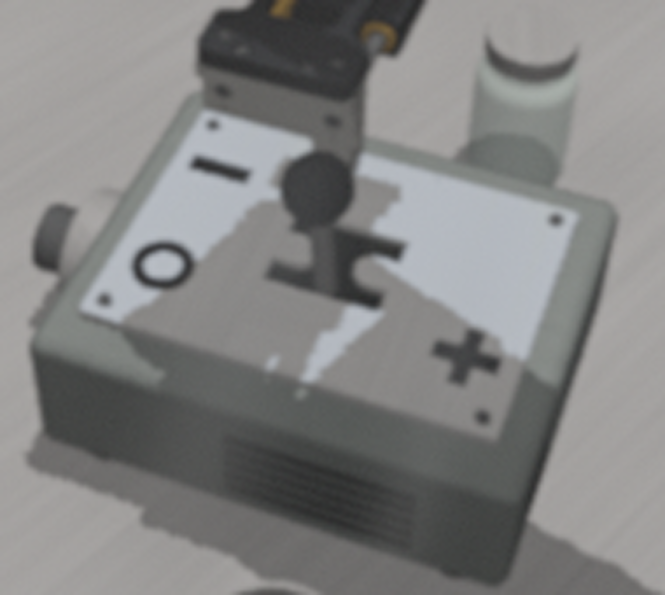

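>>> servo_tool --pt "0 0.15 0 0 0 0" --pt "0 0.15 0 0 0 0" --pt "0 -0.5 0 0 0 0" --pt "0 -1.5 0 0 0 0" --pt "1.0 -2.0 0 0 0 0" --pt "3.0 -2.0 0 0 0 0" --pt "4.5 -1.5 0 0 0 0" --pt "4.5 0.5 0 0 0 0" --pt "4.5 2.2 0 0 0 0" --pt "4.5 3.2 0 0 0 0"

```text
clock: 7.95
eef_pos: [469.4, 98.1, 175.6]
eef_rot: [3.142, 0.0, -2.741]
wrist_force: [-0.5, -0.7, 0.0]
finger_gap: 0.7
```

```bash
python3 look.py 7
```

```text
7.95 [469.37260173  98.12568588 175.61758425] [-0.48725651 -0.69808661  0.00439394] [-45.33725731  36.94077818]
```

View pics/s7.png

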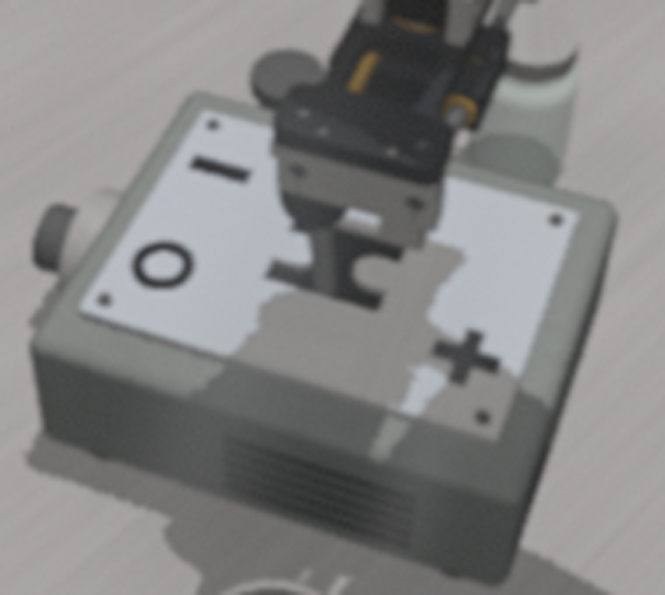

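>>> servo_tool --pt "-0.7 0 0 0 0 0" --pt "-1.4 0 0 0 0 0" --pt "-1.7 0 0 0 0 0" --pt "-2.0 0 0 0 0 0" --pt "-2.2 0 0 0 0 0" --pt "-2.4 0 0 0 0 0" --pt "-2.6 0 0 0 0 0" --pt "-2.8 0 0 0 0 0" --pt "-3.0 0 0 0 0 0" --pt "-3.2 0 0 0 0 0"

```text
clock: 8.83
eef_pos: [499.8, 110.5, 175.5]
eef_rot: [-3.142, 0.0, -2.74]
wrist_force: [-1.5, -0.6, -0.0]
finger_gap: 0.5
```

```bash
python3 look.py 8
```

```text
8.8333 [499.82603159 110.50520465 175.4857152 ] [-1.49973745 -0.61881205 -0.03459082] [-12.46653886  36.51681637]
```

View pics/s8.png

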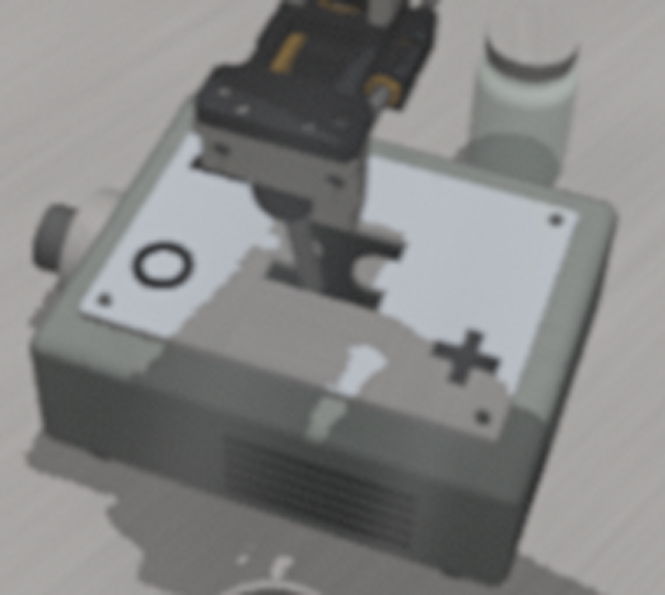

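The lever is entering the +x, +y slot with about 1.6 N on the wrist.

>>> servo_tool --pt "-0.4 0 0 0 0 0" --pt "-0.8 0 0 0 0 0" --pt "-1.2 0 0 0 0 0" --pt "-1.6 0 0 0 0 0" --pt "-2.0 0 0 0 0 0" --pt "-2.3 0 0 0 0 0" --pt "-2.6 0 0 0 0 0" --pt "-2.8 0 0 0 0 0" --pt "-3.0 0 0 0 0 0" --pt "-3.1 0 0 0 0 0"

```text
clock: 9.72
eef_pos: [528.4, 122.7, 175.4]
eef_rot: [3.142, 0.0, -2.74]
wrist_force: [-0.6, 0.3, -0.8]
finger_gap: 0.5
```

>>> servo_tool --pt "-0.05 0 0 0 0 0" --pt "-0.1 0 0 0 0 0" --pt "-0.15 0 0 0 0 0" --pt "-0.2 0 0 0 0 0" --pt "-0.25 0 0 0 0 0" --pt "-0.3 0 0 0 0 0" --pt "-0.35 0 0 0 0 0" --pt "-0.35 0 0 0 0 0" --pt "-0.35 0 0 0 0 0" --pt "-0.35 0 0 0 0 0"

```text
clock: 10.55
eef_pos: [531.4, 123.9, 175.5]
eef_rot: [3.142, 0.0, -2.74]
wrist_force: [-0.8, -0.5, -0.4]
finger_gap: 0.5
```

```bash
python3 look.py 9
```

```text
10.55 [531.42597462 123.94543546 175.45772654] [-0.78723681 -0.45977804 -0.35593023] [21.87271763 36.62483059]
```

View pics/s9.png

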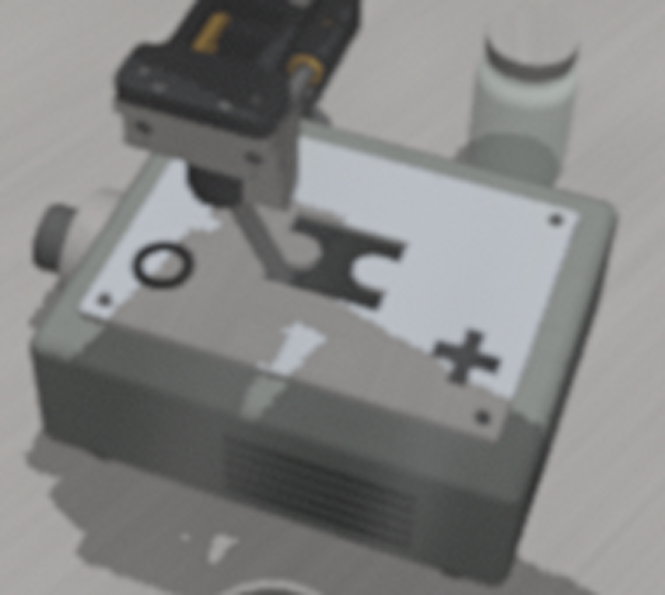

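>>> servo_tool --pt "-0.05 0 0 0 0 0" --pt "-0.05 0 0 0 0 0" --pt "-0.1 0 0 0 0 0" --pt "-0.1 0 0 0 0 0" --pt "-0.15 0 0 0 0 0" --pt "-0.15 0 0 0 0 0" --pt "-0.2 0 0 0 0 0" --pt "-0.2 0 0 0 0 0" --pt "-0.2 0 0 0 0 0" --pt "-0.2 0 0 0 0 0"

```text
clock: 11.43
eef_pos: [533.3, 124.7, 175.5]
eef_rot: [-3.142, -0.0, -2.74]
wrist_force: [0.2, 0.2, -0.6]
finger_gap: 0.4
```

>>> servo_tool --pt "-0.05 0 0 0 0 0" --pt "-0.05 0 0 0 0 0" --pt "-0.05 0 0 0 0 0" --pt "-0.1 0 0 0 0 0" --pt "-0.1 0 0 0 0 0" --pt "-0.1 0 0 0 0 0" --pt "-0.15 0 0 0 0 0" --pt "-0.15 0 0 0 0 0" --pt "-0.15 0 0 0 0 0" --pt "-0.15 0 0 0 0 0"

```text
clock: 12.27
eef_pos: [534.5, 125.3, 175.4]
eef_rot: [3.142, -0.0, -2.74]
wrist_force: [-1.7, -0.9, -0.6]
finger_gap: 0.9
```

```bash
python3 look.py 10
```

```text
12.2667 [534.53213696 125.26322923 175.37149803] [-1.66091423 -0.87373561 -0.59628793] [25.24684981 36.63237658]
```

View pics/s10.png

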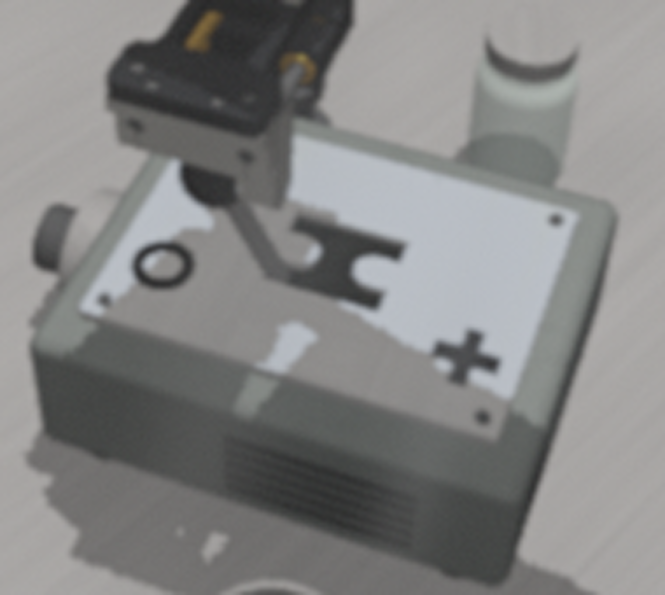

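>>> servo_tool --pt "-0.03 0 0 0 0 0" --pt "-0.05 0 0 0 0 0" --pt "-0.07 0 0 0 0 0" --pt "-0.1 0 0 0 0 0" --pt "-0.1 0 0 0 0 0" --pt "-0.1 0 0 0 0 0" --pt "-0.1 0 0 0 0 0" --pt "-0.1 0 0 0 0 0" --pt "-0.1 0 0 0 0 0" --pt "-0.1 0 0 0 0 0"

```text
clock: 13.15
eef_pos: [535.2, 125.6, 175.3]
eef_rot: [3.141, -0.001, -2.74]
wrist_force: [-4.9, -2.3, -0.8]
finger_gap: 0.6
```

The force rose to 5.4 N with the finger at x≈26, which puts the knob at about 52 mm, so the lever is on the end stop. I'll back off and retreat.

>>> servo_tool --pt "0.3 0 0 0 0 0" --pt "1.0 0 0 0 0 0" --pt "2.5 0 0 0 0 0" --pt "4.5 0 0 0 0 0" --pt "6.0 0 -1.0 0 0 0" --pt "8.0 0 -3.0 0 0 0" --pt "10.0 0.5 -5.5 0 0 0" --pt "12.0 2.0 -8.0 0 0 0" --pt "13.0 4.0 -9.0 0 0 0" --pt "14.0 6.0 -9.0 0 0 0"

```text
clock: 13.98
eef_pos: [382.9, 126.5, 268.3]
eef_rot: [-3.141, 0.006, -2.742]
wrist_force: [0.2, 0.3, 0.2]
finger_gap: -0.1
```

>>> servo_tool --pt "0 3 0 0 0 0" --pt "0 6 0 0 0 0" --pt "0 9 0 0 0 0" --pt "0 12 0 0 0 0" --pt "0 14 0 0 0 0" --pt "0 16 0 0 0 0" --pt "0 17 0 0 0 0" --pt "0 18 0 0 0 0" --pt "0 18 0 0 0 0" --pt "0 18 0 0 0 0"

```text
clock: 14.82
eef_pos: [313.1, 291.7, 265.5]
eef_rot: [-3.142, 0.0, -2.74]
wrist_force: [-0.5, 0.2, 0.6]
finger_gap: 0.4
```

```bash
python3 look.py 11; python3 - <<'E'
from cell import *
import cv2
c=camera("top")["pixels"][:,:,::-1]
cv2.imwrite("pics/t11.png",cv2.resize(c[150:300,215:415],None,fx=4,fy=4,interpolation=cv2.INTER_CUBIC))
E
```

```text
14.8167 [313.09644357 291.70174319 265.47446744] [-0.46801662  0.15612757  0.59964491] [-114.13418138  276.02425902]
```

View pics/s11.png

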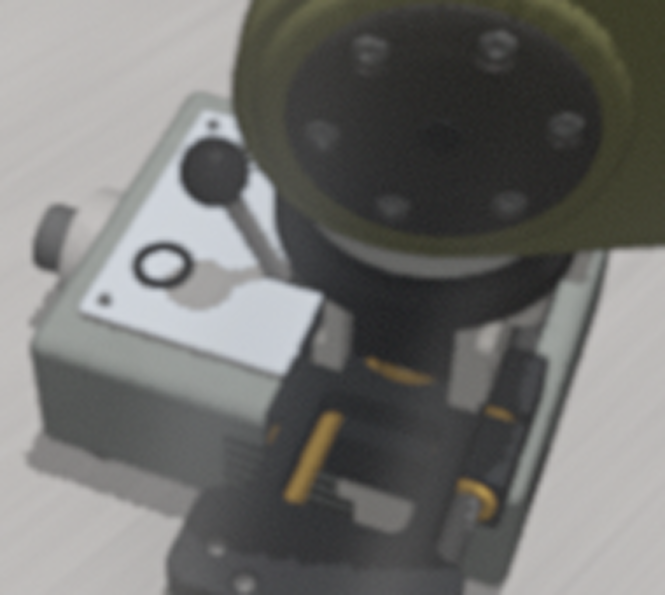

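View pics/t11.png

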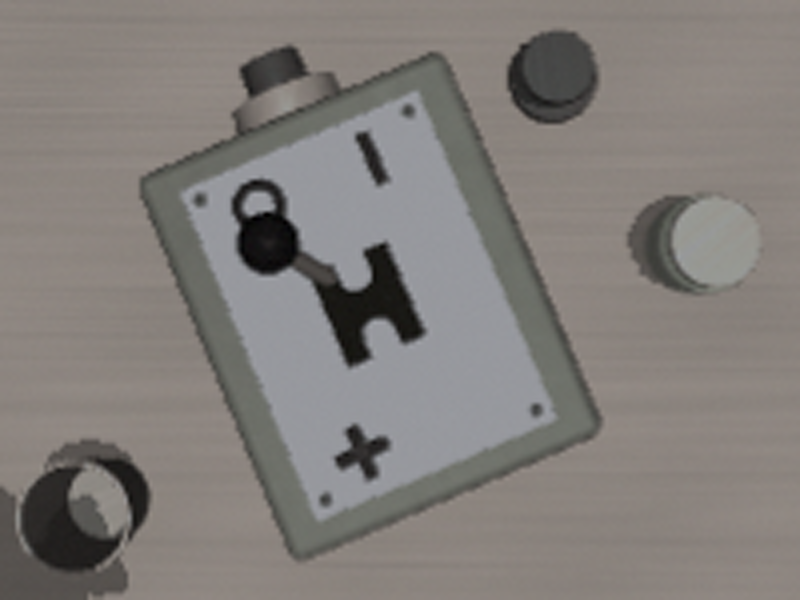

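```bash
python3 - <<'E'
from h import *
k,e=tri(cs(214,171),ct(267,243));print(k,e,unit(k)); print(unit(atz(TOP,*ct(267,243),184)),unit(atz(SIDE,*cs(214,171),184)))
E
```

```text
[561.62300491 133.40928123 181.75727576] 0.2337208851288096 [53.37444624 33.61383253]
[53.30720737 33.44705892] [52.31929347 35.64358697]
```

The knob triangulates to (53, 34), height 182, which matches home at (51, 36, 184). The beaker, jar and coupling look unmoved, and the hand is in free air at z≈265.

```bash
python3 -c "
from cell import *
print(read_state()['wrist_force']);print(sign_off())"
```

```text
[ 0.05810605  0.79311132 -0.56320467]
the job is handed in; nothing more can be done
None
```

The gear lever is home in the ring-badged slot (the +x end of the +y column), and I handed the job in at about 15 s of the 48 s allowed.

**What I did:** I used the closed fingertips only and pushed the knob in three strokes. The first went along the -y column to the cross channel, the second across it, and the third along the +y column to its end. Wrist readings were about 2 N or less at the end of each push, and 5.4 N when the lever met the end stop. I then backed the hand off and up.

**Last checks:**
- **Knob position:** the pictures put it at about (53, 34) mm from the gate's centre and 182 mm high. Home is (51, 36, 184), so it agrees within the calibration.
- **Beaker, jar and coupling:** they looked unmoved in the last top picture.
- **Hand:** it finished at a height of 265 mm with no meaningful force on the wrist, touching nothing.

**Where readings disagreed:** the side, top and wrist cameras differed by about 2–4 mm on the unit's position. The gate and the rise in force at the stop covered that difference.

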